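Lock the collar of the wide lens stand

TASK

Two lens stands stand open on the grey mat. On the one with the wide lens, turn the lock collar clockwise (seen from above) until its lug stands over the long locked mark on the ring below it, and let go. Do not turn the collar of the slim lens stand.

Things in the scene. Friction and masses are not known exactly. Their poses are not given: they have to be found in the camera images.
- wide_stand: Wide lens stand, fixed: square aluminium plate 92x92x10 mm, pillar, flat mark ring 92 mm wide (top 36 mm above bench), above it the dark knurled lock collar, 52 mm in diameter, 40 to 75 mm above bench, lens in its top. Origin: centre of the plate's underside, at bench height; z up; the collar turns about it. Locked mark (long black bar) on the ring at the stand's -x; open mark: a small dot.
- wide_collar (a joint): Angle of the wide collar, rad, growing clockwise seen from above: 0 = lug over the open dot, 1.30 = lug centred on the locked mark. Starts between 0 and 0.5; can be turned past the mark, to a stop at 1.75. Stiff (about 0.08 N m of friction), stays where it is left.
- wide_lug (a point): Outer end of the steel lug on the wide collar, 42 mm from the axis, 44.5 mm above the bench. The lug is a radial bar 8 mm wide, 41 to 48 mm above the bench, that sticks out 16 mm from the collar's wall and turns with it. At joint value 0 it points 1.30 rad counter-clockwise (from above) of the locked mark.
- slim_lug (a point): Outer end of the lug on the collar of the slim lens stand: same make and heights, but a collar only 30 mm in diameter; this point is 31 mm from its axis. To be left alone. Either stand may be the nearer one; their axes are at least 130 mm apart. A fixed hose arches over the back of the blue machine left of the mat: coming from the left, pass over the machine's front half.

How it is judged:
At the end, for the whole second after the job is handed in: The wide stand's collar rests with its lug over the locked mark, within 10 degrees (joint between 1.125 and 1.475 rad) (value of joint wide_collar between 1.125 and 1.475 rad and velocity of joint wide_collar between -0.05 and 0.05 rad/s); the robot touches nothing.
It fails at once if the lug of the slim stand's collar moves more than 8 mm (distance of slim_lug from where it was at the start of the episode above 0.008 m).
It also fails if it takes over 35 s, if anything falls off the work surface, if the arm or the gripper's body presses on something with over 40 N, if the wrist force passes 120 N, or if a joint passes its speed limit or range.

ROBOT

A 7-joint arm with a two-finger parallel gripper is mounted at the origin on a cart in front of the work surface, level with it; the furniture and walls round the work are solid. World frame = base frame: x ahead of the robot, y to its left, z up, the work surface at z = 0. Lengths are in m, angles in rad, forces in N, time in s.
With the tool pointing down it reaches from about 0.4 to 0.875 m from the base axis. Payload 19.3 kg.
Tool frame: the origin (TCP) lies midway between the tips of the shut fingers; the grasp point (between the pads) lies 19 mm behind it; z points along the fingers, y is the line along which they close (so a half turn about z gives the same grasp; the last joint's range is limited). The gripper opens to 85 mm and grips with 20 to 120 N. Pads are 22 mm wide; open, the fingers measure 114 mm over their backs; the gripper's body (76 mm by 85 mm) begins 54 mm behind the grasp point. The pads swing forward as they close: fully open they stand 13 mm farther back than shut.
Start: joints at [1.134, 0.521, -0.036, 1.599, 0.021, 1.021, -0.113], TCP at [0.224, -0.583, 0.231] pointing down, gripper open.
Joint ranges: [-2.91, 2.91], [-0.3, 2.13], [-1.5, 1.42], [0.17, 2.43], [-1.26, 4.41], [0.16, 1.93], [-2.52, 2.52]. Speed limits (rad/s): [1.89, 1.89, 2.39, 2.39, 3.01, 3.01, 3.01].

INTERFACE

Orientations are given as [roll, pitch, yaw] about the fixed x, y, z axes, in that order (R = Rz(yaw) Ry(pitch) Rx(roll)).
In Python, from workcell import bot gives the robot as it stands.
- The arm moves only by the tool move_arm, never from a script. Its argument "series" is a list of rows, each a list of 3 entries, a list of its own where there are three numbers: the shift along the tool's x, y, z in cm, then the turn, a rotation vector about the tool's x, y, z in rad, then the opening in per cent of the stroke, from 0 (shut) to 100 (fully open). A call has 1 to 20 rows; each row is the pose to reach, as a shift and turn from the pose commanded when the call began, along the tool's axes at that moment; what a row does not reach only later rows make up. A row lasts 1/12 s, in which the tool goes at most 41.7 mm and 7.16 degrees, less where a joint would pass 70% of its speed; a pose out of reach is approached as far as the arm can. A call with a gripper value outside its range is refused whole. The fingers move at their own pace and stop on an object; "squeeze" is the grip in N (left out, the last holds). Time passes only in rows, so rows that repeat a pose let the fingers close. It gives the time, the measured TCP pose, the force, the opening and the grip force at its end, in the units of the state.
- bot.observe(): the state, without advancing time (a new reading comes with each control period).
- bot.grab_frame(name): name is "scene" or "top" or "wrist"; returns (picture, depth): 420x560x3 uint8, red, green, blue; 420x560 float32, m along the optical axis (not along the pixel's ray), 0 where there is no reading.
- bot.camera_params(name): a dict with "fovy" (degrees; the focal length in pixels is half the picture's height over the tangent of half this angle, whatever the lens; pixels are square), "cx", "cy" (the principal point, pixels), "dist_coeffs" ([k1, k2, p1, p2, k3] as OpenCV has them; the pictures are not rectified), "R" (3x3) and "t" (3): a world point X has camera coordinates R X + t; the wrist camera has in their place "tool_from_camera" (4x4, takes a point from camera to tool coordinates, whose origin is the TCP and whose axes are the flange's). Camera axes: x right, y down, z forward; pixel columns grow to the right and rows downward; lengths in m; the calibration is good to about 2 mm. A picture is of the moment at which its call begins: read the wrist's pose just before it. camera_params takes no time and is no camera call.
- bot.job_done(): hands the job in; it is judged then, once.
Trained networks look in the newest picture that a camera, given by its name, has taken for a name from the list of things; names that differ only in an ending like _2 or _b are one class to them, and where a whole thing is asked for, a point or a joint stands for the part that bears it (a point fixed in the world has none). Each returns a list of dicts, best first, with "conf" (0 to 1); they miss things now and then, are a little off and sometimes report something else, mostly with a low value. They report only what shows in the picture. A call takes as long as a camera call.
- bot.find_in(camera, thing): "bbox" ([left, top, right, bottom] in pixels, round what is visible of it).
- bot.trace(camera, thing): "mask" (420x560 bool, what is visible of it) and "bbox" ([left, top, right, bottom] in pixels, round what is visible of it).
The state is a dict: "clock": time; "qpos": joint angles; "qd": joint speeds; "joint_efforts": joint torques, N m; "position": TCP position; "tool_rot": TCP orientation; "force": force on the tool from outside, world axes, zero at the start; "moment": the same for the moment, N m; "grip_width": finger opening in m; "finger_force": force on a finger pad.
Only numpy, scipy, OpenCV 4.12 (cv2) and the standard library are available. Lean on these libraries where they do the work, as an engineer would, in place of code of your own. Each camera call takes 0.05 s, during which the arm holds its last target. There are 200 camera calls.

## Working session

There is one attempt and no reset: what is moved stays moved. The work goes in short steps, Python scripts to look and compute and a tool call to move; the robot and the scene stay as the last step left them, time stands still between calls to the robot, and variables do not carry over. Pictures are saved under pics/ and viewed, at most 10 in all, crops included, and the job is handed in when it is done.

Besides the shell and the picture viewer there is one more tool, called after "Request:" as name(argument=value, ...), one argument or row to a line, values as JSON. move_arm: Moves the arm, as the interface text tells. Its arguments: {"type":"object","properties":{"series":{"type":"array"},"squeeze":{"type":"number"}},"required":["series"]}

```bash
mkdir -p pics; cat > h.py <<'E'
import numpy as np, cv2
from workcell import bot
def K(c):
    f=210/np.tan(np.radians(c["fovy"])/2); return np.array([[f,0,c["cx"]],[0,f,c["cy"]],[0,0,1.]])
def world(name,uv,d,c=None):
    c=c or bot.camera_params(name)
    n=cv2.undistortPoints(np.array(uv,float).reshape(-1,1,2),K(c),np.array(c["dist_coeffs"],float)).reshape(-1,2)
    P=np.c_[n,np.ones(len(n))]*np.array(d).reshape(-1,1)
    return (P-np.array(c["t"]))@np.array(c["R"])
def maskpts(name,m,dep):
    v,u=np.nonzero(m&(dep>0)); return world(name,np.c_[u,v],dep[v,u]),np.c_[u,v]
E
python3 - <<'E'
from h import *
s=bot.observe(); print({k:np.round(v,3) for k,v in s.items()})
ims=[]
for n in("top","scene"):
    im,d=bot.grab_frame(n); np.savez(f"{n}.npz",im=im,d=d); cv2.imwrite(f"pics/{n}1.png",im[:,:,::-1])
    for t in("wide_stand","wide_lug","slim_lug"):
        for r in bot.trace(n,t)[:2]:
            P,_=maskpts(n,r["mask"],d)
            if len(P): print(n,t,round(r["conf"],2),np.round(r["bbox"]),np.round(np.median(P,0),3),np.round(P.min(0),3),np.round(P.max(0),3))
E
```

```text
{'clock': np.float64(0.0), 'qpos': array([ 1.134,  0.522, -0.036,  1.6  ,  0.021,  1.021, -0.113]), 'qd': array([ 0.001, -0.001, -0.001,  0.001, -0.   , -0.001,  0.001]), 'joint_efforts': array([-1.0000e-03, -9.2712e+01,  1.9800e+00, -3.6994e+01,  1.8000e-02,
        8.0000e-03,  0.0000e+00]), 'position': array([ 0.224, -0.583,  0.231]), 'tool_rot': array([-3.14 ,  0.   ,  0.367]), 'force': array([-0.283, -0.285, -0.048]), 'moment': array([ 0.059, -0.079,  0.004]), 'finger_force': np.float64(0.0), 'grip_width': np.float64(0.085)}
top wide_stand 0.58 [186. 213. 240. 264.] [ 0.4   -0.242  0.036] [ 0.355 -0.287 -0.003] [ 0.457 -0.183  0.079]
top slim_lug 0.73 [302. 154. 323. 180.] [ 0.533 -0.43   0.072] [ 0.513 -0.451  0.035] [ 0.555 -0.413  0.08 ]
scene wide_stand 0.92 [193. 181. 242. 231.] [ 0.401 -0.261  0.015] [ 0.197 -0.547 -0.   ] [ 0.499 -0.142  0.283]
scene wide_lug 0.62 [216. 183. 227. 211.] [ 0.413 -0.259  0.07 ] [ 0.398 -0.264  0.042] [ 0.427 -0.217  0.079]
scene slim_lug 0.72 [307. 199. 323. 220.] [ 0.529 -0.433  0.065] [ 0.514 -0.45   0.001] [ 0.597 -0.352  0.078]
```

```bash
python3 - <<'E'
from h import *
im=np.load("top.npz")["im"][:,:,::-1]
cv2.imwrite("pics/b.png",np.hstack([cv2.resize(im[200:280,170:250],(400,400),interpolation=2),cv2.resize(im[120:200,275:355],(400,400),interpolation=2)]))
E
```

```text
(no output)
```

View pics/top1.png

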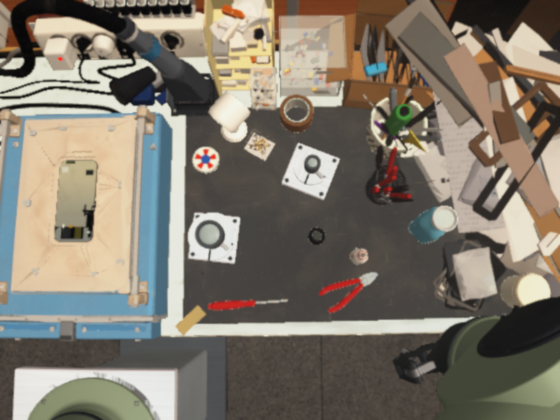

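View pics/scene1.png

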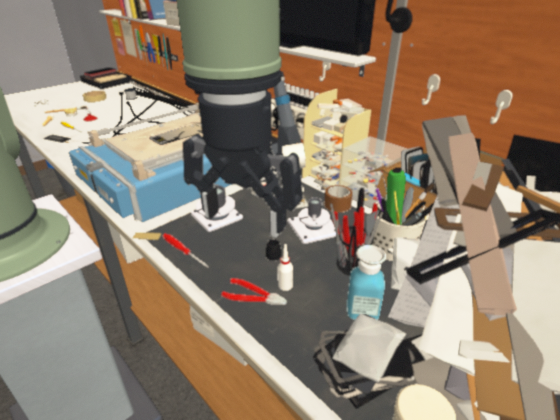

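View pics/b.png

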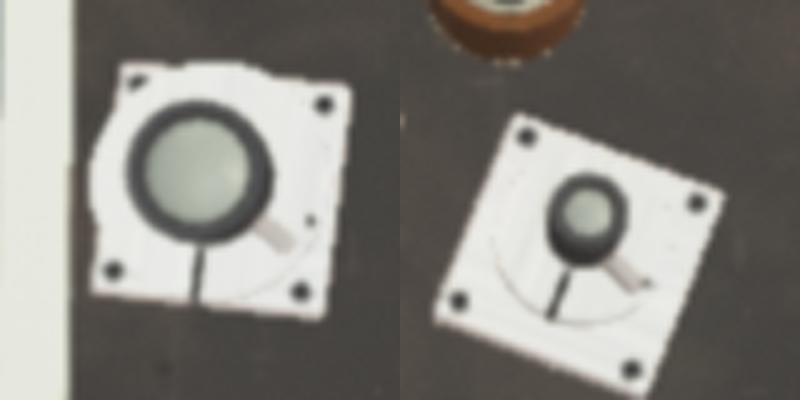

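The top view shows the wide stand at about (209,236), with its lug at 4–5 o'clock and the black bar pointing down at (209,255). The slim stand is at (312,163). In the scene view the arm is in front of both stands. Image up is +x and image right is -y. Next I'll measure the axis and the angles.

```bash
python3 - <<'E'
from h import *
c=bot.camera_params("top"); z=np.load("top.npz"); im,d=z["im"],z["d"]
C=-np.array(c["R"]).T@np.array(c["t"])
def at(uv,h):
    p=world("top",uv,1,c); return C+(p-C)*((h-C[2])/(p[:,2]-C[2]))[:,None]
crop=lambda a:np.array(a,float)/5+[170,200]-.4
print("cam",C.round(3))
v,u=np.mgrid[205:275,178:248]; u=u.ravel();v=v.ravel();P=world("top",np.c_[u,v],d[v,u],c)
g=im[v,u].mean(1)
top=P[(P[:,2]>.066)]; print("collar top",len(top),((top.min(0)+top.max(0))/2).round(4),np.ptp(top,axis=0).round(3))
(cc,r)=cv2.minEnclosingCircle(top[:,:2].astype(np.float32)); print(cc,r)
cir=at(crop([[127,172],[273,172],[199,100],[199,245]]),.075); print("circle",cir.round(4),cir[:2].mean(0),cir[2:].mean(0))
pl=at(crop([[122,62],[350,88],[326,318],[92,292]]),.01); print("plate ctr",pl.mean(0).round(4)); ax=pl.mean(0)
e=(pl[1]-pl[0]+pl[2]-pl[3]); print("plate right-edge dir deg",np.degrees(np.arctan2(e[1],e[0])), np.linalg.norm(e)/2)
m=at(crop([[201,250],[196,300]]),.036); l=at(crop([[262,227],[289,243]]),.048);o=at(crop([[311,220]]),.036)
for n,p in(("mark",m),("lug",l),("dot",o)):
    for a in (ax[:2],np.array(cc)): q=p[:,:2]-a; print(n,p.round(3).tolist(),np.degrees(np.arctan2(q[:,1],q[:,0])).round(1),np.hypot(*q.T).round(4))
# machine heights near
for y in(-.17,-.15,-.13,-.11,-.09): 
    A=world("top",np.c_[np.tile(np.arange(0,200),1),np.full(200,237)],d[237,:200],c); k=abs(A[:,1]-y).argmin(); print(A[k].round(3),end=" ")
E
```

```text
cam [ 0.303 -0.367  0.912]
collar top 658 [ 0.3666 -0.289   0.4892] [0.128 0.157 0.846]
(0.36181357502937317, -0.2916557192802429) 0.09622488915920258
circle [[ 0.4041 -0.2112  0.075 ]
 [ 0.4036 -0.2647  0.075 ]
 [ 0.4304 -0.2372  0.075 ]
 [ 0.3771 -0.238   0.075 ]] [ 0.40381857 -0.23793241  0.075     ] [ 0.40377413 -0.23758577  0.075     ]
plate ctr [ 0.4048 -0.2368  0.01  ]
plate right-edge dir deg -96.92953704426417 0.09187241599352669
mark [[0.379, -0.233, 0.036], [0.36, -0.231, 0.036]] [171.2 172.8] [0.0264 0.0454]
mark [[0.379, -0.233, 0.036], [0.36, -0.231, 0.036]] [74. 92.] [0.0613 0.0606]
lug [[0.386, -0.257, 0.048], [0.38, -0.268, 0.048]] [-132.2 -128.8] [0.0279 0.0396]
lug [[0.386, -0.257, 0.048], [0.38, -0.268, 0.048]] [54.6 52.9] [0.042  0.0301]
dot [[0.39, -0.275, 0.036]] [-111.7] [0.0407]
dot [[0.39, -0.275, 0.036]] [31.5] [0.0328]
[ 0.407 -0.169 -0.   ] [ 0.408 -0.149  0.   ] [ 0.396 -0.13   0.106] [ 0.393 -0.108  0.127] [ 0.394 -0.091  0.127]
```

The axis is at (0.404, -0.2375). The mark is at 173° and the lug at about -129°, so the collar has to turn about 1.01 rad clockwise. The radii and the dot's angle (1.30 rad from the mark) agree with the given data. I'll move over it first.

Request:
move_arm(
  series=[
    [[4,-3.5,0],[0,0,0],100],
    [[8,-7,0],[0,0,0],100],
    [[12,-10.5,0],[0,0,0],100],
    [[16,-14,0],[0,0,0],100],
    [[20,-17.5,0],[0,0,0],100],
    [[24,-21,0],[0,0,0],100],
    [[27,-24,0],[0,0,0],100],
    [[29.2,-25.8,0],[0,0,0],100],
    [[29.2,-25.8,0],[0,0,0],100],
    [[29.2,-25.8,0],[0,0,0],100],
    [[29.2,-25.8,0],[0,0,0],100],
    [[29.2,-25.8,0],[0,0,0],100],
    [[29.2,-25.8,0],[0,0,0],100],
    [[29.2,-25.8,0],[0,0,0],100],
    [[29.2,-25.8,0],[0,0,0],100],
    [[29.2,-25.8,0],[0,0,0],100],
  ],
)

```text
clock: 1.73
position: [0.4038, -0.2385, 0.2313]
tool_rot: [-3.142, 0.0, 0.365]
force: [-1.0, 0.9, 0.6]
grip_width: 0.0856
finger_force: 0.0
```

```bash
python3 - <<'E'
from h import *
s=bot.observe(); print({k:np.round(s[k],3) for k in("clock","qpos","position","tool_rot","force")})
im,d=bot.grab_frame("wrist"); c=bot.camera_params("wrist"); T=np.array(c["tool_from_camera"])
from scipy.spatial.transform import Rotation as Ro
W=np.eye(4);W[:3,:3]=Ro.from_euler("xyz",s["tool_rot"]).as_matrix();W[:3,3]=s["position"];W=W@T
Wi=np.linalg.inv(W);c["R"]=Wi[:3,:3];c["t"]=Wi[:3,3]
import pickle;pickle.dump((im,d,c),open("w.pkl","wb"))
cv2.imwrite("pics/w1.png",im[:,:,::-1])
v,u=np.mgrid[0:420,0:560];P=world("wrist",np.c_[u.ravel(),v.ravel()],d.ravel(),c)
k=(d.ravel()>0)&(abs(P[:,2]-.0745)<.006)&(np.hypot(P[:,0]-.404,P[:,1]+.2375)<.04)
print(k.sum()); print(P[k].min(0).round(4),P[k].max(0).round(4),cv2.minEnclosingCircle(P[k][:,:2].astype(np.float32)))
k=(d.ravel()>0)&(abs(P[:,2]-.048)<.003)&(np.hypot(P[:,0]-.404,P[:,1]+.2375)<.043)&(np.hypot(P[:,0]-.404,P[:,1]+.2375)>.031)
q=P[k].mean(0)-[.404,-.2375,0];print(k.sum(),q,np.degrees(np.arctan2(q[1],q[0])))
E
```

```text
{'clock': np.float64(1.733), 'qpos': array([ 0.551,  0.279, -0.174,  1.99 ,  0.062,  0.878, -0.862]), 'position': array([ 0.404, -0.239,  0.231]), 'tool_rot': array([-3.142,  0.   ,  0.365]), 'force': array([-0.971,  0.91 ,  0.613])}
2020
[ 0.3788 -0.2619  0.0685] [ 0.4309 -0.2093  0.0779] ((0.4046802818775177, -0.23557603359222412), 0.02670481614768505)
46 [-0.0232132  -0.0271096   0.04815674] -130.572530286892
```

View pics/w1.png

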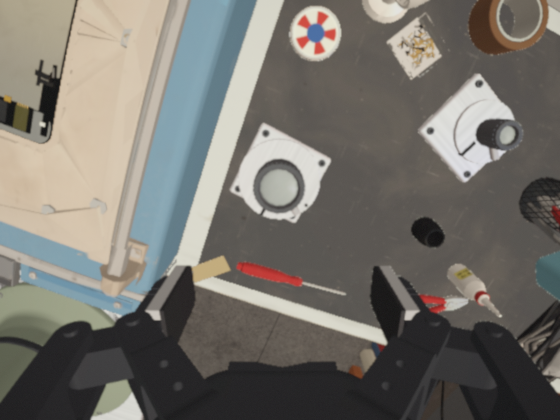

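The wrist view shows the wide stand at (279,185), with the mark bar at (263,211) and the lug at (295,213). The wrist camera agrees with the top camera to about 1 mm. I'll go down and grip the collar above the lug.

Request:
move_arm(
  series=[
    [[0.1,-0.1,3],[0,0,0],100],
    [[0.1,-0.1,6],[0,0,0],100],
    [[0.1,-0.1,9],[0,0,0],100],
    [[0.1,-0.1,12],[0,0,0],100],
    [[0.1,-0.1,14],[0,0,0],100],
    [[0.1,-0.1,16],[0,0,0],100],
    [[0.1,-0.1,17],[0,0,0],100],
    [[0.1,-0.1,18],[0,0,0],100],
    [[0.1,-0.1,18],[0,0,0],100],
    [[0.1,-0.1,18],[0,0,0],100],
    [[0.1,-0.1,18],[0,0,0],100],
  ],
)

```text
clock: 2.7
position: [0.4052, -0.2369, 0.0521]
tool_rot: [3.141, -0.001, 0.367]
force: [0.2, -0.2, 0.2]
grip_width: 0.0851
finger_force: 0.0
```

Request:
move_arm(
  series=[
    [[0,0,0],[0,0,0],45],
    [[0,0,0],[0,0,0],45],
    [[0,0,0],[0,0,0],45],
    [[0,0,0],[0,0,0],45],
    [[0,0,0],[0,0,0],45],
    [[0,0,0],[0,0,0],45],
    [[0,0,0],[0,0,0],45],
    [[0,0,0],[0,0,0],45],
  ],
  squeeze=40,
)

```text
clock: 3.37
position: [0.4042, -0.2349, 0.0519]
tool_rot: [-3.139, 0.001, 0.368]
force: [-7.6, 15.4, 24.3]
grip_width: 0.0504
finger_force: 37.3
```

Request:
move_arm(
  series=[
    [[0,-0.2,-0.1],[0,0,0],45],
    [[0,-0.2,-0.1],[0,0,0.08],45],
    [[0,-0.2,-0.1],[0,0,0.16],45],
    [[0,-0.2,-0.1],[0,0,0.24],45],
    [[0,-0.2,-0.1],[0,0,0.32],45],
    [[0,-0.2,-0.1],[0,0,0.4],45],
    [[0,-0.2,-0.1],[0,0,0.48],45],
    [[0,-0.2,-0.1],[0,0,0.56],45],
    [[0,-0.2,-0.1],[0,0,0.64],45],
    [[0,-0.2,-0.1],[0,0,0.72],45],
    [[0,-0.2,-0.1],[0,0,0.8],45],
    [[0,-0.2,-0.1],[0,0,0.88],45],
    [[0,-0.2,-0.1],[0,0,0.95],45],
    [[0,-0.2,-0.1],[0,0,1.01],45],
    [[0,-0.2,-0.1],[0,0,1.01],45],
    [[0,-0.2,-0.1],[0,0,1.01],45],
  ],
)

```text
clock: 4.7
position: [0.4041, -0.2344, 0.0523]
tool_rot: [-3.141, 0.0, -0.641]
force: [-0.1, 2.5, -5.2]
grip_width: 0.0501
finger_force: 50.7
```

Turned with low forces. Release, rise, and look.

Request:
move_arm(
  series=[
    [[0,0,0],[0,0,0],100],
    [[0,0,0],[0,0,0],100],
    [[0,0,0],[0,0,0],100],
    [[0,0,0],[0,0,0],100],
    [[0,0,0],[0,0,0],100],
    [[0,0,0],[0,0,0],100],
    [[0,0,-3],[0,0,0],100],
    [[0,0,-6],[0,0,0],100],
    [[0,0,-9],[0,0,0],100],
    [[0,0,-12],[0,0,0],100],
    [[0,0,-15],[0,0,0],100],
    [[0,0,-18],[0,0,0],100],
    [[0,0,-18],[0,0,0],100],
    [[0,0,-18],[0,0,0],100],
    [[0,0,-18],[0,0,0],100],
  ],
)

```text
clock: 5.95
position: [0.4038, -0.2345, 0.232]
tool_rot: [-3.142, 0.0, -0.643]
force: [0.6, -0.3, -0.3]
grip_width: 0.0855
finger_force: 0.0
```

```bash
python3 - <<'E'
from h import *
s=bot.observe(); print(s["clock"],s["position"],s["force"],s["grip_width"])
im,d=bot.grab_frame("wrist"); c=bot.camera_params("wrist"); T=np.array(c["tool_from_camera"])
from scipy.spatial.transform import Rotation as Ro
W=np.eye(4);W[:3,:3]=Ro.from_euler("xyz",s["tool_rot"]).as_matrix();W[:3,3]=s["position"];W=W@T
Wi=np.linalg.inv(W);c["R"]=Wi[:3,:3];c["t"]=Wi[:3,3]
v,u=np.mgrid[0:420,0:560];P=world("wrist",np.c_[u.ravel(),v.ravel()],d.ravel(),c)
A=np.array([.4043,-.236]);r=np.hypot(*(P[:,:2]-A).T)
k=(d.ravel()>0)&(abs(P[:,2]-.048)<.004)&(r<.043)&(r>.031)
q=P[k].mean(0)[:2]-A;print(k.sum(),np.degrees(np.arctan2(q[1],q[0])))
uv,_=cv2.projectPoints(np.array([[A[0],A[1],.06]]),cv2.Rodrigues(c["R"])[0],c["t"],K(c),np.array(c["dist_coeffs"],float))
x,y=uv.ravel().astype(int);print(x,y)
cv2.imwrite("pics/w2.png",cv2.resize(im[max(y-60,0):y+60,max(x-60,0):x+60,::-1],None,fx=4.5,fy=4.5,interpolation=2))
E
```

```text
5.95 [ 0.40382898 -0.23454258  0.23198871] [ 0.58979583 -0.31942346 -0.29330324] 0.08546150925883038
45 173.30312745816667
281 185
```

View pics/w2.png

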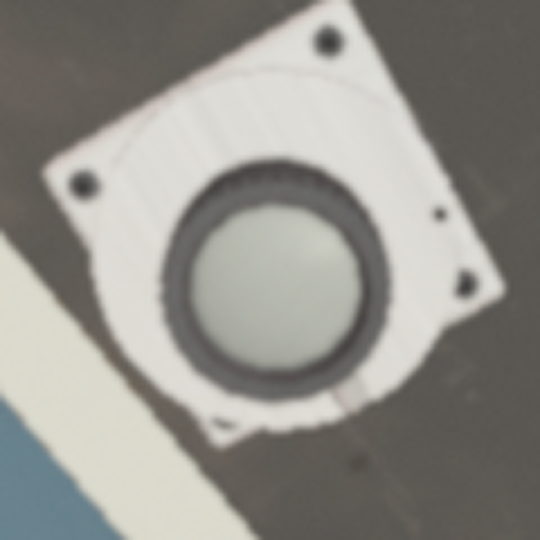

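The crop shows the lug at (350,393) covering the black locked bar. Its measured angle is 173.3° against the mark's 173°, so I'll hand the job in.

```bash
python3 -c "
from workcell import bot; print(bot.job_done())"
```

```text
the job is handed in; nothing more can be done
None
```

The wide stand's collar is turned clockwise so its lug sits over the locked mark (173.3° measured, mark at 173°); it is released, the slim stand was not touched, and the job was handed in at about 6 s with no verdict returned.

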